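Zero the travel ring on a shock absorber

ROBOT

A 6-joint arm with a two-finger parallel gripper is mounted at the origin on the work surface. World frame = base frame: x ahead of the robot, y to its left, z up, the work surface at z = 0. Lengths are in m, angles in rad, forces in N, time in s.
With the tool pointing down it reaches from about 0.35 to 0.975 m from the base axis. Payload 4.9 kg.
Tool frame: the origin (TCP) lies at the very end of the fingers, on their centre line; the grasp point (between the pads) lies 19 mm behind it; z points along the fingers, y is the line along which they close (so a half turn about z gives the same grasp; the last joint's range is limited). The gripper opens to 85 mm and grips with 20 to 120 N. Pads are 22 mm wide; open, the fingers measure 114 mm over their backs; the gripper's body (76 mm by 85 mm) begins 54 mm behind the grasp point. The pads swing forward as they close: fully open they stand 13 mm farther back than shut.
Start: joints at [1.068, 0.053, 1.613, -0, 1.476, -0.119], TCP at [0.234, 0.58, 0.231] pointing down, gripper open.
Joint ranges: [-3.01, 3.01], [-1.01, 2.22], [0.06, 2.58], [-1.02, 4.17], [0.09, 2.62], [-3.14, 3.14]. Speed limits (rad/s): [2.57, 2.57, 3.14, 3.14, 3.14, 3.14].

INTERFACE

Orientations are given as a unit quaternion [w, x, y, z].
In Python, from plant import state, optics, ticket, nets gives the robot as it stands. The module is installed in compiled form; this text tells all that it offers.
- The arm moves only by the shell command python3 -m inch 'ROWS' [OPENING]. ROWS is JSON, a list of rows, each an object of numbers: "dx", "dy", "dz": the shift along the tool's x, y, z as a fraction of full scale; "rx", "ry", "rz": the turn, a rotation vector about the tool's x, y, z as a fraction of full scale. In form: [{"dx": .., "dy": .., "dz": .., "rx": .., "ry": .., "rz": ..}, ...]. A call has 1 to 5 rows; each row is the pose to reach, as a shift and turn from the pose commanded when the call began, along the tool's axes at that moment; what a row does not reach only later rows make up. Full scale, the value 1, is 0.8 m for a shift and 1.5 rad for a turn. A row lasts 1/10 s, in which the tool goes at most 50 mm and 8.59 degrees, less where a joint would pass 70% of its speed; a pose out of reach is approached as far as the arm can. A call with a number of a shift or a turn outside -1 to 1 is refused whole. A call with a gripper value outside its range is refused whole. OPENING is the opening, from -1 (shut) to 1 (fully open), set as the call begins (- or left out, the last holds). The fingers move at their own pace and stop on an object; the grip force is fixed at half the most. Time passes only in rows, so rows that repeat a pose let the fingers close. It gives the time, the measured TCP pose, the force, the opening and the grip force at its end, in the units of the state.
- state(): the state, without advancing time (a new reading comes with each control period).
- optics.grab_frame(name): name is "scene" or "top" or "wrist"; returns the picture (480x640x3 uint8, red, green, blue); there is no depth.
- optics.camera_info(name): a dict with "fx", "fy", "cx", "cy" (pixels), "k1" (the pictures are not rectified: a ray, as slopes to the right and down, at radius r is drawn at 1 + k1 r^2 times it, then the intrinsics apply), "R" (3x3) and "t" (3): a world point X has camera coordinates R X + t. Camera axes: x right, y down, z forward; pixel columns grow to the right and rows downward; lengths in m; the calibration is good to about 2 mm. A picture is of the moment at which its call begins: read the wrist's pose just before it. camera_info takes no time and is no camera call; for the wrist camera it gives the pose at the moment of the call.
- ticket.job_done(): hands the job in; it is judged then, once.
Trained networks look in the newest picture that a camera, given by its name, has taken for a name from the list of things; names that differ only in an ending like _2 or _b are one class to them, and where a whole thing is asked for, a point or a joint stands for the part that bears it (a point fixed in the world has none). Each returns a list of dicts, best first, with "confidence" (0 to 1); they miss things now and then, are a little off and sometimes report something else, mostly with a low value. They report only what shows in the picture. A call takes as long as a camera call.
- nets.boxes_of(camera, name): "bbox" ([centre column, centre row, width, height] in pixels, round what is visible of it).
- nets.outline_of(camera, name): "pixels" (480x640 bool, what is visible of it) and "bbox" ([centre column, centre row, width, height] in pixels, round what is visible of it).
The state is a dict: "time": time; "joint_pos": joint angles; "joint_vel": joint speeds; "joint_efforts": joint torques, N m; "tool_pos": TCP position; "tool_rot": TCP orientation; "contact_force": force on the tool from outside, world axes, zero at the start; "ft_torque": the same for the moment, N m; "gripper_width": opening from 0.0 (shut) to 1.0 (fully open); "grasp_force": force on a finger pad.
Only numpy, scipy, OpenCV 4.12 (cv2) and the standard library are available. Lean on these libraries where they do the work, as an engineer would, in place of code of your own. Each camera call takes 0.05 s, during which the arm holds its last target. There are 200 camera calls.

TASK

Two shock absorbers lie in the bench cradle with their springs off. On the one with the side reservoir, push the thin rubber travel ring along the rod with your fingertips, gently, until it rests against the seal head at the mouth of the damper body, then withdraw. Do not lift or shove the shock, leave its bump rubber parked by the clevis, and do not touch the other shock, whose ring still shows its last reading, nor disturb the things on the bench.

Things in the scene. Friction and masses are not known exactly. Their poses are not given: they have to be found in the camera images.
- reservoir_shock: Shock to work on, 430 mm long, 2.4 kg, lying loose, level; it has a second cylinder (reservoir, 44 mm diameter) beside its body. Origin: centre of the seal head's flat face (47 mm across), on the rod axis, 62 mm above the bench. x points out along the bare rod (16 mm diameter) to the clevis, z up, y to the reservoir. Behind the face: body 50 mm diameter, with a 64 mm collar 94 to 117 mm back.
- travel_ring_mid (a point): Middle of the travel ring to be pushed, on the rod axis: a black rubber ring, 28 mm outer diameter, 6 mm wide along the rod, standing 6 mm proud of the rod all round. Its faces are 3 mm either side of this point. The rod is bare on both sides of it, from the seal face to the bump rubber.
- travel_ring (a joint): Gap in m between that ring and the seal head: 0 = resting against the seal head; it starts at 0.022 to 0.045. The ring drags on the rod with about 1.2 N, stays where it is left, and stops firmly at 0, where the collar bearing on the cradle takes the push.
- bump_rubber_nose (a point): Narrow end of the bump rubber on the same rod, on the rod axis, 103 to 107 mm out from the seal face: a black stepped cone, 24 mm outer diameter at this end, 36 mm at the other, 24 mm long, reaching from here towards the clevis. Leave it where it is.
- plain_shock: The other shock: the same make, axis height and dimensions but no reservoir, lying parallel to the first, 150 mm beside it, origin and axes as above. Not to be touched. Its own ring and bump rubber are like those above.
- other_ring_mid (a point): Middle of the plain shock's travel ring, same shape; not to be touched.
- other_rubber_nose (a point): Narrow end of the plain shock's bump rubber; not to be touched.
- reservoir_shock_eye (a point): Centre of the bottom clevis pin of the reservoir shock, on the rod axis 182 mm out from the seal face. The clevis is 34 mm square, ends 193 mm out and lies in a rest; a disc 52 mm across stands before it, 132 to 137 mm out.
- reservoir_cap (a point): Centre of the reservoir's end cap on the reservoir shock, 60 mm beside the rod axis and 66 mm behind the seal face.
- cradle: Plywood cradle fixed to the bench, 315 by 290 mm, nowhere higher than 60 mm. Origin on the bench, midway between the two seal faces; x along the rods towards the clevises, the shocks' axes at y = +75 and -75 mm (either way round). Between its V plates (x = -128 mm) and clevis rests (x = 160 mm) there are only two 12 mm high rails, along its outer edges.
- c_spanner: Loose flat steel hook spanner, about 200 mm long, 6 mm thick, on the bench beyond the clevises. Origin at the centre of its hook. Leave alone.
- grease_pot: Loose closed pot, 64 mm diameter, 60 mm high, on the bench beyond the clevises; origin under its centre. Leave alone.
- seal_bullet: Loose aluminium seal bullet, 22 mm diameter, 56 mm high with a pointed top, standing on the bench midway between the two rods; origin under its centre. Leave alone.
- spare_rubber: Loose spare bump rubber, 38 mm diameter, 26 mm high, standing on the bench just beyond the clevises; origin under its centre. Leave alone.

How it is judged:
By the outcome, as a careful person would: the job done as asked, in the order asked, and still so for the second after the job is handed in, with the robot touching nothing.
It also fails if it takes over 35 s, if anything falls off the work surface, if the arm or the gripper's body presses on something with over 40 N, if the wrist force passes 120 N, or if a joint passes its speed limit or range.

## Working session

There is one attempt and no reset: what is moved stays moved. The work goes in short steps, Python scripts to look and compute and a shell command to move; the robot and the scene stay as the last step left them, time stands still between calls to the robot, and variables do not carry over. Pictures are saved under pics/ and viewed, at most 10 in all, crops included, and the job is handed in when it is done.

```bash
mkdir -p pics
cat > h.py <<'E'
import numpy as np, cv2
from plant import state, optics, ticket, nets
def px2w(cam,uv,z):
    c=optics.camera_info(cam); R=np.array(c["R"]);t=np.array(c["t"])
    d=np.array([(uv[0]-c["cx"])/c["fx"],(uv[1]-c["cy"])/c["fy"]]); s=d.copy()
    for _ in range(20): s=d/(1+c["k1"]*(s@s))
    r=R.T@np.array([*s,1]); o=-R.T@t
    return o+r*(z-o[2])/r[2]
def w2px(cam,X):
    c=optics.camera_info(cam); p=np.array(c["R"])@X+np.array(c["t"]); s=p[:2]/p[2]
    s=s*(1+c["k1"]*(s@s)); return np.array([s[0]*c["fx"]+c["cx"],s[1]*c["fy"]+c["cy"]])
def grab(cam,fn=None):
    im=optics.grab_frame(cam)
    if fn: cv2.imwrite("pics/"+fn,cv2.cvtColor(im,cv2.COLOR_RGB2BGR))
    return im
E
python3 - <<'E'
from h import *
np.set_printoptions(precision=4,suppress=True)
s=state(); print(s["time"],s["tool_pos"],s["tool_rot"])
grab("top","top1.png"); 
for n,z in [("travel_ring_mid",.062),("bump_rubber_nose",.062),("reservoir_cap",.062),("reservoir_shock",.062),("seal_bullet",.03),("plain_shock",.062),("reservoir_shock_eye",.062)]:
    for b in nets.boxes_of("top",n)[:3]: print(n,b["confidence"],np.array(b["bbox"]),px2w("top",b["bbox"][:2],z))
c=optics.camera_info("top"); print(c)
E
```

```text
0.0 [0.2337 0.579  0.2301] [-0.0003  0.1907  0.9816 -0.001 ]
travel_ring_mid 0.75 [398.  198.6  20.7  22. ] [ 0.6714 -0.1968  0.062 ]
travel_ring_mid 0.56 [359.  272.6  15.3  21.5] [ 0.5412 -0.1302  0.062 ]
travel_ring_mid 0.39 [311.1 286.4   4.9  12.4] [ 0.516  -0.0484  0.062 ]
bump_rubber_nose 0.52 [359.2 272.5  14.1  23. ] [ 0.5414 -0.1305  0.062 ]
reservoir_cap 0.72 [281.4 294.9 246.1  88.7] [0.5003 0.0022 0.062 ]
reservoir_shock 0.82 [278.6 295.4 245.5  86.3] [0.4994 0.007  0.062 ]
seal_bullet 0.66 [299.4 243.6   7.2  11.7] [ 0.5921 -0.0257  0.03  ]
plain_shock 0.8 [256.8 211.5 245.1  84.8] [0.6437 0.0486 0.062 ]
reservoir_shock_eye 0.6 [281.1 297.8 246.1  83.4] [0.4954 0.0026 0.062 ]
reservoir_shock_eye 0.21 [314.1 286.4   3.9  11.2] [ 0.5161 -0.0535  0.062 ]
{'fx': 596.5632420492938, 'fy': 596.5632420492938, 'cx': 316.9224681683552, 'cy': 241.91906934368706, 'k1': -0.19877670262149935, 'R': array([[ 0.0197, -0.9998, -0.0006],
       [-0.9955, -0.0196, -0.0932],
       [ 0.0932,  0.0024, -0.9956]]), 't': array([-0.0685,  0.5947,  1.0353])}
```

View pics/top1.png

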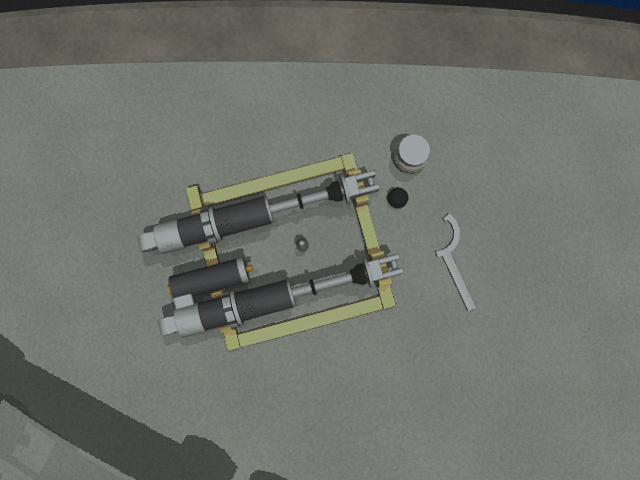

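The reservoir shock is the lower one in the picture. Its seal face is near (292,291), the travel ring near (313,286) and the bump rubber nose near (352,276). The plain shock is above it, and the seal bullet is at (301,243).

```bash
cat >> h.py <<'E'
from scipy.spatial.transform import Rotation as Ro
def goto(P,yaw_x):
    """rows values for tool pointing down at P with tool x at heading yaw_x"""
    s=state(); q=np.array(s["tool_rot"]); R0=Ro.from_quat(np.r_[q[1:],q[0]])
    x=np.array([np.cos(yaw_x),np.sin(yaw_x),0]); z=np.array([0,0,-1.]); y=np.cross(z,x)
    R1=Ro.from_matrix(np.c_[x,y,z])
    return R0.inv().apply(P-np.array(s["tool_pos"]))/.8,(R0.inv()*R1).as_rotvec()/1.5
E
python3 - <<'E'
from h import *
np.set_printoptions(precision=4,suppress=True)
f=px2w("top",(292,291),.062);r=px2w("top",(312.5,286.2),.062);n=px2w("top",(352,276),.062)
e=px2w("top",(399,265),.062);b=px2w("top",(172,325),.062)
d=(e-b)/np.linalg.norm(e-b); print(f,r,n,d,(r-f)@d,(n-f)@d)
a=np.arctan2(*(-d)[1::-1]);print("yaw",a)
P=r.copy();P[2]=.23
print(goto(P,a))
E
```

```text
[ 0.5074 -0.0158  0.062 ] [ 0.5164 -0.0508  0.062 ] [ 0.5351 -0.1182  0.062 ] [ 0.2761 -0.9611  0.    ] 0.0360780241729204 0.10610936431160331
yaw 1.850494754751684
(array([-0.6222, -0.5983,  0.0016]), array([-0.0002,  0.0001,  0.6049]))
```

```bash
R='x'; python3 -m inch '[{"dx":-0.0415,"dy":-0.04},{"dx":-0.083,"dy":-0.08},{"dx":-0.1245,"dy":-0.12},{"dx":-0.166,"dy":-0.16},{"dx":-0.2075,"dy":-0.2}]' 0.5
python3 -m inch '[{"dx":-0.0415,"dy":-0.04},{"dx":-0.083,"dy":-0.08},{"dx":-0.1245,"dy":-0.12},{"dx":-0.166,"dy":-0.16},{"dx":-0.2075,"dy":-0.2}]'
python3 -m inch '[{"dx":-0.0415,"dy":-0.04,"rz":0.09},{"dx":-0.083,"dy":-0.08,"rz":0.18},{"dx":-0.1245,"dy":-0.12,"rz":0.27},{"dx":-0.166,"dy":-0.16,"rz":0.36},{"dx":-0.2075,"dy":-0.2,"rz":0.45}]'
python3 - <<'E'
from h import *
np.set_printoptions(precision=4,suppress=True)
print(goto(np.array([.5164,-.0508,.23]),1.8505))
E
```

```text
(array([-0.6223, -0.5983,  0.0016]), array([-0.0002,  0.0001,  0.6049]))validation failed for argument at $[0]...
validation failed for argument at $[0]...
validation failed for argument at $[0]...
```

```bash
python3 -m inch '[{"dx":-0.0415,"dy":-0.04,"dz":0,"rx":0,"ry":0,"rz":0},{"dx":-0.083,"dy":-0.08,"dz":0,"rx":0,"ry":0,"rz":0},{"dx":-0.1245,"dy":-0.12,"dz":0,"rx":0,"ry":0,"rz":0},{"dx":-0.166,"dy":-0.16,"dz":0,"rx":0,"ry":0,"rz":0},{"dx":-0.2075,"dy":-0.2,"dz":0,"rx":0,"ry":0,"rz":0}]' 0.5
python3 - <<'E'
from h import *
np.set_printoptions(precision=4,suppress=True)
print(goto(np.array([.5164,-.0508,.23]),1.8505))
E
```

```text
time: 0.9
tool_pos: [0.3284, 0.3674, 0.2314]
tool_rot: [0.0, 0.19, 0.982, 0.0]
contact_force: [0.5, -0.0, 0.0]
gripper_width: 0.747
grasp_force: 0.0
(array([-0.4134, -0.397 ,  0.0018]), array([0.0004, 0.0001, 0.6053]))
```

```bash
python3 -m inch '[{"dx":-0.0415,"dy":-0.04,"dz":0,"rx":0,"ry":0,"rz":0},{"dx":-0.083,"dy":-0.08,"dz":0,"rx":0,"ry":0,"rz":0},{"dx":-0.1245,"dy":-0.12,"dz":0,"rx":0,"ry":0,"rz":0},{"dx":-0.166,"dy":-0.16,"dz":0,"rx":0,"ry":0,"rz":0},{"dx":-0.2075,"dy":-0.2,"dz":0,"rx":0,"ry":0,"rz":0}]'
python3 -m inch '[{"dx":-0.0415,"dy":-0.04,"dz":0,"rx":0,"ry":0,"rz":0.09},{"dx":-0.083,"dy":-0.08,"dz":0,"rx":0,"ry":0,"rz":0.18},{"dx":-0.1245,"dy":-0.12,"dz":0,"rx":0,"ry":0,"rz":0.27},{"dx":-0.166,"dy":-0.16,"dz":0,"rx":0,"ry":0,"rz":0.36},{"dx":-0.2055,"dy":-0.197,"dz":0.001,"rx":0,"ry":0,"rz":0.45}]'
python3 - <<'E'
from h import *
np.set_printoptions(precision=4,suppress=True)
print(goto(np.array([.5164,-.0508,.23]),1.8505))
grab("wrist","w1.png")
for n in ["travel_ring_mid","bump_rubber_nose"]:
    for b in nets.boxes_of("wrist",n)[:3]: print(n,b["confidence"],np.array(b["bbox"]),px2w("wrist",b["bbox"][:2],.062))
f=lambda p:w2px("wrist",np.array(p))
print(f([ 0.5074,-0.0158,.062]),f([.5164,-.0508,.062]),f([.5351,-.1182,.062]))
E
```

```text
time: 1.4
tool_pos: [0.4225, 0.1568, 0.2317]
tool_rot: [0.001, 0.191, 0.982, 0.0]
contact_force: [0.7, 1.1, 0.2]
gripper_width: 0.753
grasp_force: 0.0
time: 1.9
tool_pos: [0.5161, -0.0514, 0.2309]
tool_rot: [0.001, 0.508, 0.861, 0.0]
contact_force: [-0.1, 0.7, -0.2]
gripper_width: 0.755
grasp_force: 0.0
(array([0.0004, 0.0007, 0.0011]), array([0.0006, 0.0004, 0.1506]))
travel_ring_mid 0.73 [318.9 216.6  36.1  17.7] [ 0.5179 -0.0518  0.062 ]
bump_rubber_nose 0.57 [293.1 315.2  41.   45.4] [ 0.5393 -0.1339  0.062 ]
bump_rubber_nose 0.34 [383.5 401.5  36.8  40. ] [ 0.6525 -0.1712  0.062 ]
[329.4089 172.7522] [317.3279 217.7737] [297.4925 297.983 ]
```

View pics/w1.png

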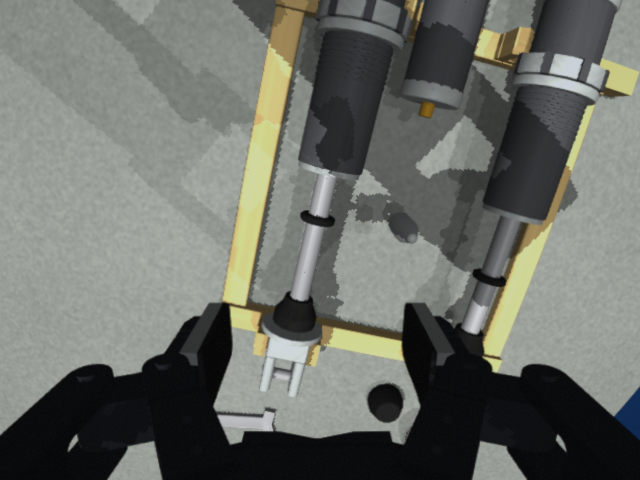

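The wrist view agrees with the top view: seal face near (330,172), ring at (318,217), nose near (297,297). Next I refine the rod axis.

Run:
```python
from h import *
np.set_printoptions(precision=4,suppress=True)
im=cv2.imread("pics/w1.png"); print(state()["tool_pos"])
g=im[...].astype(float).mean(2); cs=[]
for v in list(range(182,206,6))+list(range(230,288,8)):
    u0=329.4-(v-172.75)*.262; seg=g[v,int(u0)-24:int(u0)+25]
    d=np.diff(cv2.GaussianBlur(seg[None],(0,0),1)[0]); 
    print(v,int(u0)-24+np.argsort(-abs(d))[:5], end=' | ')
print()
for b in nets.outline_of("wrist","travel_ring_mid")[:1]:
    v,u=np.nonzero(b["pixels"]); print(b["confidence"],u.min(),u.max(),v.min(),v.max(),u.mean(),v.mean())
cv2.imwrite("pics/w1c.png",cv2.resize(im[150:340,230:410],None,fx=3,fy=3,interpolation=cv2.INTER_CUBIC))
```

```text
[ 0.5159 -0.0512  0.2304]
182 [334 333 335 316 317] | 188 [333 332 315 331 320] | 194 [331 332 330 319 314] | 200 [330 329 328 313 331] | 230 [322 321 306 320 305] | 238 [320 321 319 304 318] | 246 [319 318 317 302 320] | 254 [316 300 315 301 314] | 262 [314 315 298 313 299] | 270 [313 312 296 297 311] | 278 [311 310 295 309 294] | 286 [309 308 293 310 292] | 
0.75 300 333 210 226 315.85616438356163 219.486301369863
```

View pics/w1c.png

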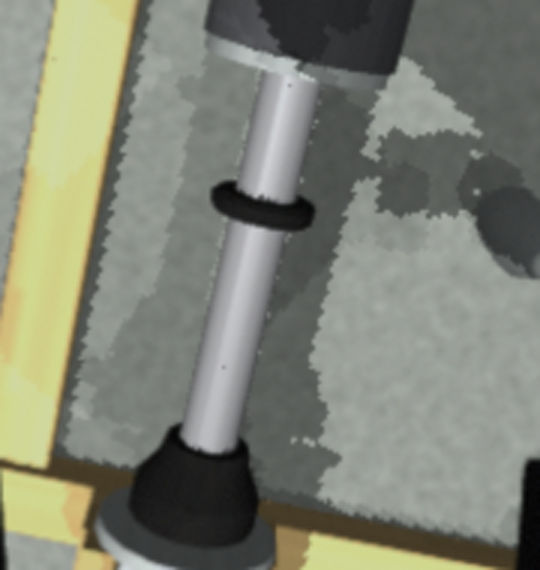

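Run:
```python
from h import *
np.set_printoptions(precision=4,suppress=True)
A=np.array([px2w("wrist",p,.062) for p in [(325.1,182),(322.9,194),(321.5,200),(313.5,230),(311.9,238),(310.3,246),(308,254),(306.3,262),(304.5,270),(302.8,278),(300.8,286)]])
l=np.polyfit(A[:,1],A[:,0],1); print("x=",l,"resid",A[:,0]-np.polyval(l,A[:,1]))
d=np.array([l[0],1,0]);d/=np.linalg.norm(d); a=np.arctan2(d[1],d[0])
r=px2w("wrist",(317.6,218),.062); r[0]=np.polyval(l,r[1])
print("yaw",a,"ring",r)
for nm,p in [("face",(328,174)),("nose",(298.5,297))]: print(nm,(px2w("wrist",p,.062)-r)@-d)
P=r-d*.027; P[2]=.13; print(P,goto(P,a))
```

```text
x= [-0.2895  0.5013] resid [-0.0002  0.0003  0.0003 -0.0004 -0.0001  0.0001 -0.0002 -0.0001  0.
  0.0002  0.0001]
yaw 1.8526274884367697 ring [ 0.5156 -0.0494  0.062 ]
face -0.0349189636285464
nose 0.06891453204260545
[ 0.5231 -0.0754  0.13  ] (array([-0.0326, -0.0072,  0.1254]), array([-0.0003, -0.0005,  0.1527]))
```

```bash
python3 -m inch '[{"dx":-0.0163,"dy":-0.0036,"dz":0.02,"rx":0,"ry":0,"rz":0.076},{"dx":-0.0326,"dy":-0.0072,"dz":0.07,"rx":0,"ry":0,"rz":0.1527},{"dx":-0.0326,"dy":-0.0072,"dz":0.1254,"rx":0,"ry":0,"rz":0.1527},{"dx":-0.0326,"dy":-0.0072,"dz":0.1254,"rx":0,"ry":0,"rz":0.1527}]' -0.15
python3 - <<'E'
from h import *
np.set_printoptions(precision=4,suppress=True)
print(goto(np.array([.5231,-.0754,.05]),1.8526))
grab("wrist","w2.png")
d=np.array([-.2781,.9606,0]); r=np.array([.5156,-.0494,.062])
for k in (-.035,0,.027,.069): print(w2px("wrist",r-k*d))
E
```

```text
time: 2.5
tool_pos: [0.5181, -0.0722, 0.1234]
tool_rot: [-0.006, 0.599, 0.8, -0.002]
contact_force: [-1.1, 0.6, -1.1]
gripper_width: 0.424
grasp_force: 0.0
(array([-0.0063,  0.0059,  0.0916]), array([-0.0074, -0.005 ,  0.0022]))
[320.6449 149.6362]
[320.3266 218.0197]
[320.0883 266.9088]
[319.7349 336.2454]
```

View pics/w2.png

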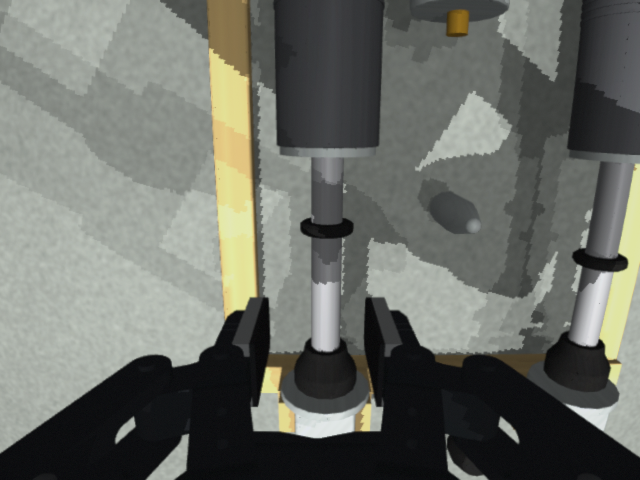

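Rod is vertical in the view at column ~327, ring at (327,228), nose at ~(325,343), with the rod between the pads. The arm was still settling, so I'll hold for a few rows and recompute.

```bash
python3 -m inch '[{"dx":0,"dy":0,"dz":0,"rx":0,"ry":0,"rz":0},{"dx":0,"dy":0,"dz":0,"rx":0,"ry":0,"rz":0},{"dx":0,"dy":0,"dz":0,"rx":0,"ry":0,"rz":0}]'
python3 - <<'E'
from h import *
np.set_printoptions(precision=4,suppress=True)
print(state()["tool_pos"],goto(np.array([.5231,-.0754,.05]),1.8526))
im=grab("wrist","w3.png").astype(float).mean(2)
d=np.array([-.2781,.9606,0]); r=np.array([.5156,-.0494,.062])
for k in (-.035,0,.027,.069): print(w2px("wrist",r-k*d))
for v in (180,200,260,290,310):
    s=np.diff(cv2.GaussianBlur(im[v:v+1,290:360],(0,0),1)[0]); print(v,290+np.argsort(-abs(s))[:5])
print("col",[int(x) for x in im[130:360:2,322]])
E
```

```text
time: 2.85
tool_pos: [0.5249, -0.0748, 0.1331]
tool_rot: [0.002, 0.6, 0.8, 0.001]
contact_force: [0.1, -0.7, -0.2]
gripper_width: 0.425
grasp_force: 0.0
[ 0.5249 -0.0748  0.1331] (array([ 0.0002, -0.0027,  0.1038]), array([0.0027, 0.0017, 0.0013]))
[312.5259 141.9895]
[312.6602 209.3116]
[312.7677 257.503 ]
[312.9366 325.9594]
180 [328 329 334 298 297]
200 [328 333 329 327 301]
260 [353 327 354 328 299]
290 [325 324 301 323 300]
310 [325 324 323 301 302]
col [63, 63, 62, 114, 151, 152, 151, 148, 118, 122, 122, 122, 121, 122, 123, 121, 122, 122, 122, 122, 122, 120, 92, 77, 76, 77, 76, 76, 77, 77, 77, 77, 77, 77, 77, 76, 77, 77, 76, 76, 45, 14, 14, 13, 16, 14, 16, 71, 76, 77, 76, 77, 77, 76, 76, 76, 77, 76, 76, 76, 81, 104, 103, 105, 104, 104, 104, 104, 105, 104, 104, 104, 154, 158, 158, 157, 157, 157, 157, 155, 157, 157, 156, 157, 156, 156, 156, 155, 155, 156, 155, 155, 155, 155, 154, 154, 154, 154, 154, 154, 144, 78, 18, 15, 31, 30, 30, 31, 32, 31, 28, 29, 30, 28, 28]
```

```bash
python3 -m inch '[{"dx":0,"dy":-0.001,"dz":0.03,"rx":0,"ry":0,"rz":0},{"dx":0,"dy":-0.0015,"dz":0.06,"rx":0,"ry":0,"rz":0},{"dx":0,"dy":-0.002,"dz":0.085,"rx":0,"ry":0,"rz":0},{"dx":0,"dy":-0.002,"dz":0.1,"rx":0,"ry":0,"rz":0},{"dx":0,"dy":-0.002,"dz":0.1,"rx":0,"ry":0,"rz":0}]'
python3 -m inch '[{"dx":0,"dy":0,"dz":0,"rx":0,"ry":0,"rz":0},{"dx":0,"dy":0,"dz":0,"rx":0,"ry":0,"rz":0},{"dx":0,"dy":0,"dz":0,"rx":0,"ry":0,"rz":0}]'
python3 - <<'E'
from h import *
np.set_printoptions(precision=4,suppress=True)
print(state()["tool_pos"],goto(np.array([.5231,-.0754,.05]),1.8526))
grab("wrist","w4.png")
E
```

```text
time: 3.4
tool_pos: [0.5207, -0.0749, 0.0489]
tool_rot: [-0.001, 0.6, 0.8, -0.001]
contact_force: [-0.3, -0.7, -0.8]
gripper_width: 0.427
grasp_force: 0.0
time: 3.7
tool_pos: [0.5227, -0.0755, 0.0516]
tool_rot: [0.001, 0.6, 0.8, 0.0]
contact_force: [-0.4, -0.6, 0.6]
gripper_width: 0.422
grasp_force: 0.0
[ 0.5227 -0.0755  0.0516] (array([-0.    ,  0.0005,  0.002 ]), array([0.0014, 0.0009, 0.0008]))
```

View pics/w4.png

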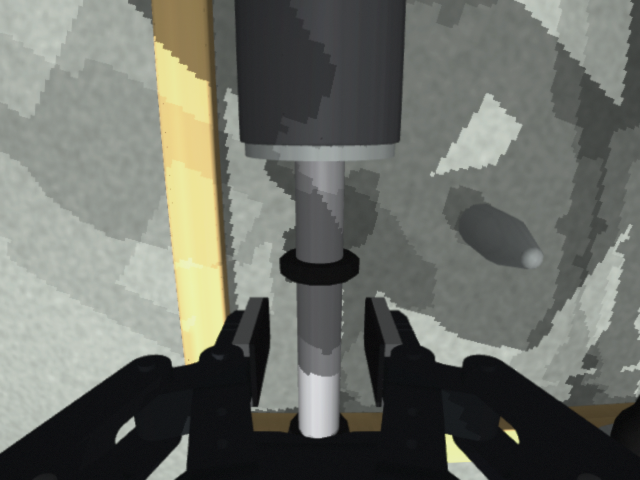

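The pads straddle the rod symmetrically: inner faces at columns 270 and 364, rod centre at 318. The ring is at (319,267), ahead of the pads. Now I narrow to about 22 mm.

```bash
python3 -m inch '[{"dx":0,"dy":0,"dz":0,"rx":0,"ry":0,"rz":0},{"dx":0,"dy":0,"dz":0,"rx":0,"ry":0,"rz":0},{"dx":0,"dy":0,"dz":0,"rx":0,"ry":0,"rz":0},{"dx":0,"dy":0,"dz":0,"rx":0,"ry":0,"rz":0}]' -0.48
python3 - <<'E'
from h import *
grab("wrist","w5.png")
E
```

```text
time: 4.15
tool_pos: [0.5217, -0.0752, 0.0502]
tool_rot: [-0.0, 0.6, 0.8, -0.0]
contact_force: [1.4, 1.2, 0.6]
gripper_width: 0.259
grasp_force: 0.0
```

View pics/w5.png

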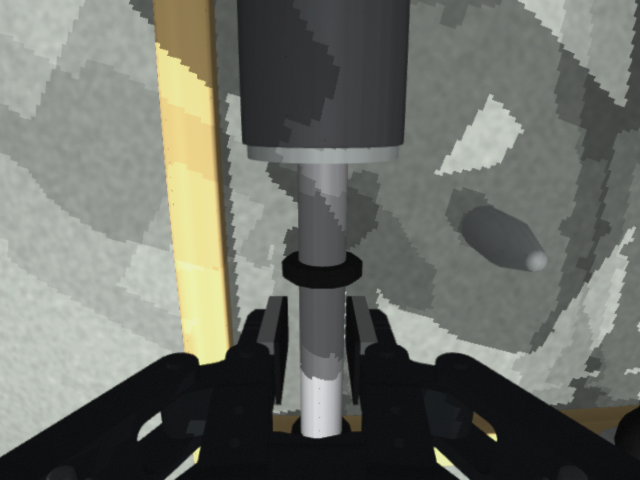

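The rod centre is at column 322 and the pad mid at ~317, so I shift about 1.2 mm right, then push slowly.

```bash
python3 -m inch '[{"dx":0,"dy":0.0015,"dz":0,"rx":0,"ry":0,"rz":0},{"dx":0.004,"dy":0.0015,"dz":0,"rx":0,"ry":0,"rz":0},{"dx":0.008,"dy":0.0015,"dz":0,"rx":0,"ry":0,"rz":0},{"dx":0.012,"dy":0.0015,"dz":0,"rx":0,"ry":0,"rz":0},{"dx":0.016,"dy":0.0015,"dz":0,"rx":0,"ry":0,"rz":0}]'
python3 -m inch '[{"dx":0.004,"dy":0,"dz":0,"rx":0,"ry":0,"rz":0},{"dx":0.008,"dy":0,"dz":0,"rx":0,"ry":0,"rz":0},{"dx":0.012,"dy":0,"dz":0,"rx":0,"ry":0,"rz":0},{"dx":0.016,"dy":0,"dz":0,"rx":0,"ry":0,"rz":0},{"dx":0.016,"dy":0,"dz":0,"rx":0,"ry":0,"rz":0}]'
python3 - <<'E'
from h import *
np.set_printoptions(precision=4,suppress=True)
d=np.array([-.2781,.9606,0]);s=state();print((np.array(s["tool_pos"])-[.5156,-.0494,.062])@d)
print(s["contact_force"],goto(np.array([.5156,-.0494,.05]),1.8526))
grab("wrist","w6.png")
E
```

```text
time: 4.7
tool_pos: [0.5192, -0.0624, 0.0502]
tool_rot: [0.0, 0.6, 0.8, -0.0]
contact_force: [0.2, -1.9, -1.5]
gripper_width: 0.258
grasp_force: 0.6
time: 5.2
tool_pos: [0.5155, -0.0498, 0.0502]
tool_rot: [-0.0, 0.6, 0.8, 0.0]
contact_force: [-0.4, 0.1, 1.1]
gripper_width: 0.261
grasp_force: 0.0
-0.0003470102915940871
[-0.4252  0.0964  1.1015] (array([0.0004, 0.0002, 0.0002]), array([-0.0001, -0.0003,  0.001 ]))
```

View pics/w6.png

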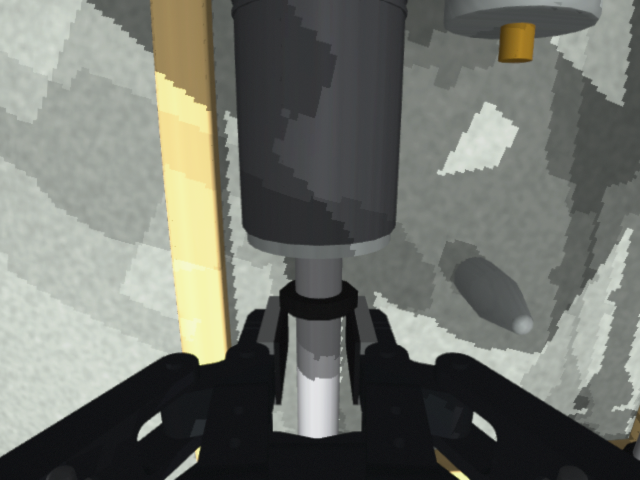

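The ring at (319,298) is against the pad fronts and is being pushed squarely. The seal face is near row 250, and I continue with small steps.

```bash
python3 -m inch '[{"dx":0.003,"dy":0,"dz":0,"rx":0,"ry":0,"rz":0},{"dx":0.006,"dy":0,"dz":0,"rx":0,"ry":0,"rz":0},{"dx":0.009,"dy":0,"dz":0,"rx":0,"ry":0,"rz":0},{"dx":0.011,"dy":0,"dz":0,"rx":0,"ry":0,"rz":0},{"dx":0.0125,"dy":0,"dz":0,"rx":0,"ry":0,"rz":0}]'
python3 -m inch '[{"dx":0,"dy":0,"dz":0,"rx":0,"ry":0,"rz":0},{"dx":0,"dy":0,"dz":0,"rx":0,"ry":0,"rz":0}]'
python3 - <<'E'
from h import *
np.set_printoptions(precision=4,suppress=True)
d=np.array([-.2781,.9606,0]);s=state();print((np.array(s["tool_pos"])-[.5156,-.0494,.062])@d)
print(s["contact_force"]@d,s["contact_force"])
im=grab("wrist","w7.png")
print([int(x) for x in im.astype(float).mean(2)[220:320:2,320]])
E
```

```text
time: 5.75
tool_pos: [0.5129, -0.0406, 0.0503]
tool_rot: [0.0, 0.6, 0.8, 0.0]
contact_force: [0.1, -1.1, 0.3]
gripper_width: 0.263
grasp_force: 0.6
time: 5.95
tool_pos: [0.5128, -0.0405, 0.0501]
tool_rot: [-0.0, 0.6, 0.8, 0.0]
contact_force: [0.3, -0.2, 0.4]
gripper_width: 0.257
grasp_force: 0.0
0.009352061559381447
-0.22228428464954114 [ 0.2663 -0.1543  0.3592]
[47, 48, 48, 48, 48, 49, 48, 48, 48, 48, 48, 48, 47, 48, 48, 48, 48, 48, 48, 48, 48, 48, 48, 48, 48, 48, 48, 48, 48, 59, 106, 106, 107, 107, 107, 105, 100, 99, 100, 88, 14, 14, 17, 19, 21, 20, 18, 20, 18, 16]
```

View pics/w7.png

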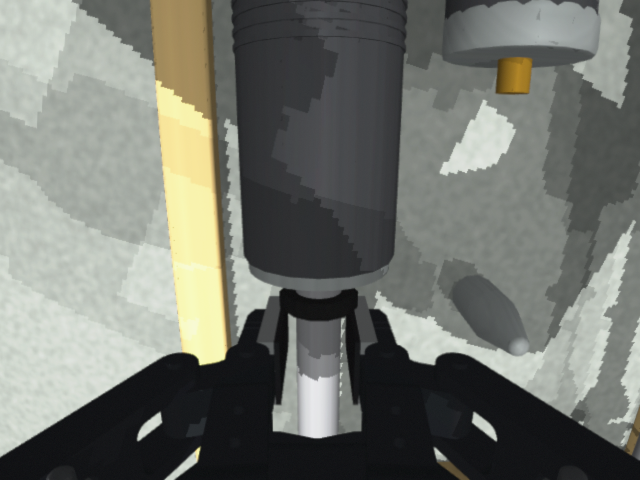

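The ring is close to the seal face, with an estimated 6–9 mm left. I creep in with force checks.

```bash
python3 -m inch '[{"dx":0.0015,"dy":0,"dz":0,"rx":0,"ry":0,"rz":0},{"dx":0.003,"dy":0,"dz":0,"rx":0,"ry":0,"rz":0},{"dx":0.0045,"dy":0,"dz":0,"rx":0,"ry":0,"rz":0},{"dx":0.0045,"dy":0,"dz":0,"rx":0,"ry":0,"rz":0}]'
python3 -m inch '[{"dx":0.001,"dy":0,"dz":0,"rx":0,"ry":0,"rz":0},{"dx":0.0015,"dy":0,"dz":0,"rx":0,"ry":0,"rz":0},{"dx":0.0015,"dy":0,"dz":0,"rx":0,"ry":0,"rz":0}]'
```

```text
time: 6.4
tool_pos: [0.5118, -0.0371, 0.0501]
tool_rot: [-0.0, 0.6, 0.8, -0.0]
contact_force: [0.4, -0.8, -0.5]
gripper_width: 0.261
grasp_force: 0.3
time: 6.7
tool_pos: [0.5115, -0.036, 0.0501]
tool_rot: [-0.0, 0.6, 0.8, -0.0]
contact_force: [-0.4, -1.7, -1.4]
gripper_width: 0.258
grasp_force: 0.5
```

```bash
python3 -m inch '[{"dx":0.0007,"dy":0,"dz":0,"rx":0,"ry":0,"rz":0},{"dx":0.0013,"dy":0,"dz":0,"rx":0,"ry":0,"rz":0},{"dx":0.0013,"dy":0,"dz":0,"rx":0,"ry":0,"rz":0}]'
```

```text
time: 7.0
tool_pos: [0.5112, -0.035, 0.0501]
tool_rot: [-0.0, 0.6, 0.8, -0.0]
contact_force: [0.0, -0.7, 0.1]
gripper_width: 0.257
grasp_force: 0.5
```

Run:
```python
from h import *
im=grab("wrist"); c=im[230:350,250:390]
cv2.imwrite("pics/w8.png",cv2.resize(cv2.cvtColor(c,cv2.COLOR_RGB2BGR),None,fx=5,fy=5,interpolation=cv2.INTER_CUBIC))
```

```text
(no output)
```

View pics/w8.png

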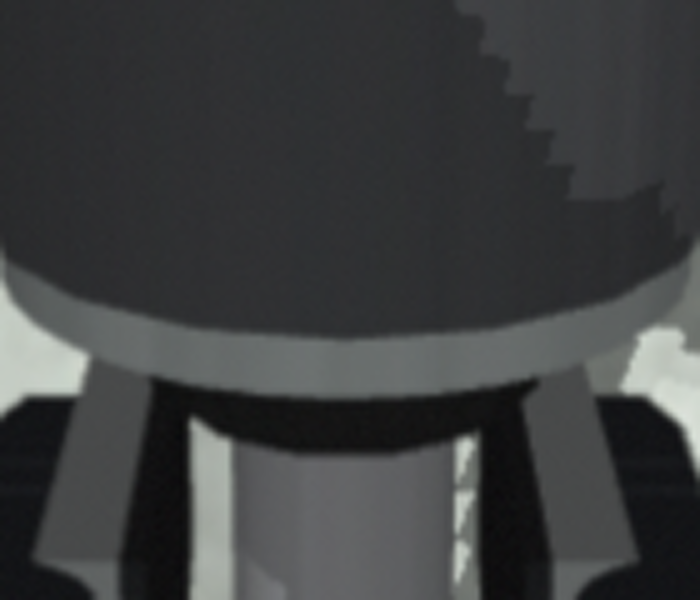

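The seal head now hides the ring's front and no contact force shows yet. I continue in about 1 mm steps.

```bash
python3 -m inch '[{"dx":0.0006,"dy":0,"dz":0,"rx":0,"ry":0,"rz":0},{"dx":0.0012,"dy":0,"dz":0,"rx":0,"ry":0,"rz":0},{"dx":0.0012,"dy":0,"dz":0,"rx":0,"ry":0,"rz":0}]'
```

```text
time: 7.35
tool_pos: [0.5109, -0.0341, 0.0501]
tool_rot: [-0.0, 0.6, 0.8, -0.0]
contact_force: [-1.0, -0.9, -1.4]
gripper_width: 0.262
grasp_force: 0.5
```

```bash
python3 -m inch '[{"dx":0.0006,"dy":0,"dz":0,"rx":0,"ry":0,"rz":0},{"dx":0.0012,"dy":0,"dz":0,"rx":0,"ry":0,"rz":0},{"dx":0.0012,"dy":0,"dz":0,"rx":0,"ry":0,"rz":0}]'
```

```text
time: 7.65
tool_pos: [0.5107, -0.0332, 0.0502]
tool_rot: [-0.0, 0.6, 0.8, -0.0]
contact_force: [-0.4, -0.4, -0.9]
gripper_width: 0.256
grasp_force: 0.5
```

```bash
python3 -m inch '[{"dx":0.0006,"dy":0,"dz":0,"rx":0,"ry":0,"rz":0},{"dx":0.0012,"dy":0,"dz":0,"rx":0,"ry":0,"rz":0},{"dx":0.0012,"dy":0,"dz":0,"rx":0,"ry":0,"rz":0}]'
```

```text
time: 7.95
tool_pos: [0.5104, -0.0322, 0.0502]
tool_rot: [-0.0, 0.6, 0.8, 0.0]
contact_force: [0.1, -0.2, -1.2]
gripper_width: 0.26
grasp_force: 0.5
```

```bash
python3 -m inch '[{"dx":0.0006,"dy":0,"dz":0,"rx":0,"ry":0,"rz":0},{"dx":0.0012,"dy":0,"dz":0,"rx":0,"ry":0,"rz":0},{"dx":0.0012,"dy":0,"dz":0,"rx":0,"ry":0,"rz":0}]'
```

```text
time: 8.25
tool_pos: [0.5102, -0.0316, 0.0502]
tool_rot: [0.0, 0.6, 0.8, -0.0]
contact_force: [-0.1, -2.1, -1.5]
gripper_width: 0.256
grasp_force: 1.0
```

```bash
python3 -m inch '[{"dx":0.0005,"dy":0,"dz":0,"rx":0,"ry":0,"rz":0},{"dx":0.001,"dy":0,"dz":0,"rx":0,"ry":0,"rz":0},{"dx":0.001,"dy":0,"dz":0,"rx":0,"ry":0,"rz":0}]'
```

```text
time: 8.55
tool_pos: [0.5102, -0.0315, 0.0503]
tool_rot: [0.001, 0.6, 0.8, -0.001]
contact_force: [1.1, -4.6, -1.1]
gripper_width: 0.26
grasp_force: 2.8
```

The travel stopped with the reaction at about 5 N, so the ring is seated. I back off along the rod, then lift.

```bash
python3 -m inch '[{"dx":-0.004,"dy":0,"dz":0,"rx":0,"ry":0,"rz":0},{"dx":-0.01,"dy":0,"dz":0,"rx":0,"ry":0,"rz":0},{"dx":-0.02,"dy":0,"dz":0,"rx":0,"ry":0,"rz":0},{"dx":-0.025,"dy":0,"dz":0,"rx":0,"ry":0,"rz":0},{"dx":-0.025,"dy":0,"dz":0,"rx":0,"ry":0,"rz":0}]'
python3 -m inch '[{"dx":0,"dy":0,"dz":0,"rx":0,"ry":0,"rz":0},{"dx":0,"dy":0,"dz":-0.02,"rx":0,"ry":0,"rz":0},{"dx":0,"dy":0,"dz":-0.06,"rx":0,"ry":0,"rz":0},{"dx":0,"dy":0,"dz":-0.11,"rx":0,"ry":0,"rz":0},{"dx":0,"dy":0,"dz":-0.16,"rx":0,"ry":0,"rz":0}]'
python3 -m inch '[{"dx":-0.04,"dy":0,"dz":-0.04,"rx":0,"ry":0,"rz":0},{"dx":-0.04,"dy":0,"dz":-0.04,"rx":0,"ry":0,"rz":0},{"dx":-0.04,"dy":0,"dz":-0.04,"rx":0,"ry":0,"rz":0}]'
python3 - <<'E'
from h import *
im=grab("wrist","w9.png")
E
```

```text
time: 9.05
tool_pos: [0.5159, -0.0504, 0.0503]
tool_rot: [0.0, 0.601, 0.799, 0.0]
contact_force: [0.8, 1.3, 0.5]
gripper_width: 0.26
grasp_force: 0.0
time: 9.55
tool_pos: [0.5149, -0.0494, 0.179]
tool_rot: [-0.001, 0.6, 0.8, -0.0]
contact_force: [0.5, -0.0, -0.8]
gripper_width: 0.258
grasp_force: 0.0
time: 9.85
tool_pos: [0.5249, -0.0808, 0.2111]
tool_rot: [0.001, 0.601, 0.799, 0.0]
contact_force: [0.4, 0.7, -0.2]
gripper_width: 0.26
grasp_force: 0.0
```

View pics/w9.png

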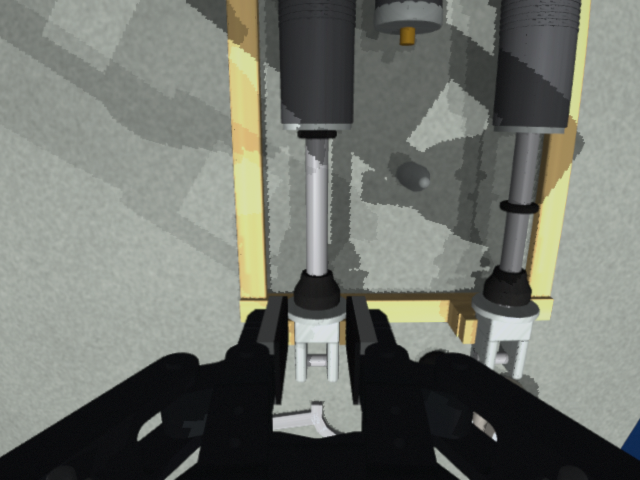

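The ring sits against the seal face at (317,132). The bump rubber is still by the clevis, and the other ring at (519,207) and the bullet are undisturbed.

```bash
python3 -m inch '[{"dx":0,"dy":0,"dz":0,"rx":0,"ry":0,"rz":0},{"dx":0,"dy":0,"dz":0,"rx":0,"ry":0,"rz":0}]' >/dev/null; python3 -c "
from plant import ticket; print(ticket.job_done())"
```

```text
the job is handed in; nothing more can be done
None
```

The travel ring on the reservoir shock now rests against its seal head, pushed home with about 5 N; the arm is withdrawn, the last picture shows nothing else disturbed, and the job was handed in at about 10 s (no verdict was returned).

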